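# Exchange the loose spacer for the taper and wedge the model panels snug

## Robot

A 7-joint arm with a two-finger parallel gripper is mounted at the origin on the work surface. World frame = base frame: x ahead of the robot, y to its left, z up, the work surface at z = 0. Lengths are in m, angles in rad, forces in N, time in s.
With the tool pointing down it reaches from about 0.425 to 0.875 m from the base axis. Payload 4.7 kg.
Tool frame: the origin (TCP) lies between the finger pads; the fingertips stand 14 mm ahead of it and the grasp point (between the pads) lies 5 mm behind it; z points along the fingers, y is the line along which they close (so a half turn about z gives the same grasp; the last joint's range is limited). The gripper opens to 87 mm and grips with 3 to 60 N. Pads are 19 mm wide; open, the fingers measure 117 mm over their backs; the gripper's body (75 mm by 190 mm) begins 51 mm behind the grasp point.
Start: joints at [-1.271, 0.321, -0.07, 1.45, 0.023, 1.371, -0.057], TCP at [0.183, 0.624, 0.213] pointing down, gripper open.
Joint ranges: [-2.86, 2.86], [-0.3, 2.09], [-1.38, 1.24], [0.06, 2.45], [-1.56, 4.7], [0.09, 2.05], [-2.69, 2.69]. Speed limits (rad/s): [2.57, 2.57, 3.14, 3.14, 3.14, 3.14, 3.14].

## Interface

Orientations are given as a rotation vector (axis times angle).
In Python, from bench import ctrl gives the robot as it stands.
- The arm moves only by the tool step_arm, never from a script. Its argument "commands" is a list of rows, each an object with "travel": the shift along the tool's x, y, z in m, a list of three; "turn": the turn, a rotation vector about the tool's x, y, z in degrees, a list of three. A call has 1 to 5 rows; each row is the pose to reach, as a shift and turn from the pose commanded when the call began, along the tool's axes at that moment; what a row does not reach only later rows make up. A row lasts 1/10 s, in which the tool goes at most 50 mm and 8.59 degrees, less where a joint would pass 70% of its speed; a pose out of reach is approached as far as the arm can. A call with a gripper value outside its range is refused whole. "gripper" is the opening, from 0 (shut) to 1 (fully open), set as the call begins (left out, the last holds). The fingers move at their own pace and stop on an object; "force" is the grip in N (left out, the last holds). Time passes only in rows, so rows that repeat a pose let the fingers close. It gives the time, the measured TCP pose, the force, the opening and the grip force at its end, in the units of the state.
- ctrl.get_state(): the state, without advancing time (a new reading comes with each control period).
- ctrl.get_image(name): name is "scene" or "top" or "wrist"; returns the picture (384x512x3 uint8, red, green, blue); there is no depth.
- ctrl.camera_model(name): a dict with "fx", "fy", "cx", "cy" (pixels), "k1" (the pictures are not rectified: a ray, as slopes to the right and down, at radius r is drawn at 1 + k1 r^2 times it, then the intrinsics apply), "R" (3x3) and "t" (3): a world point X has camera coordinates R X + t; the wrist camera has in their place "T_tool_cam" (4x4, takes a point from camera to tool coordinates, whose origin is the TCP and whose axes are the flange's). Camera axes: x right, y down, z forward; pixel columns grow to the right and rows downward; lengths in m; the calibration is good to about 2 mm. A picture is of the moment at which its call begins: read the wrist's pose just before it. camera_model takes no time and is no camera call.
- ctrl.close_job(): hands the job in; it is judged then, once.
The state is a dict: "time": time; "joint_positions": joint angles; "qd": joint speeds; "joint_torque": joint torques, N m; "position": TCP position; "tool_rot": TCP orientation; "ft_force": force on the tool from outside, world axes, zero at the start; "torque": the same for the moment, N m; "grip_width": opening from 0.0 (shut) to 1.0 (fully open); "grip_force": force on a finger pad.
Only numpy, scipy, OpenCV 4.12 (cv2) and the standard library are available. Lean on these libraries where they do the work, as an engineer would, in place of code of your own. Each camera call takes 0.05 s, during which the arm holds its last target. There are 200 camera calls.

## Task

The red spacer standing between the two upright panels of the gluing jig is too thin and rattles: lift it out and hang it in a free slot of the wooden rack. Then take the blue-gripped tapered blade from the rack and slide it down between the two panels until it drags snugly on both and just pushes the sprung panel back, without forcing it or running it down onto the base, and finish while still holding it upright there in the gripper. Leave the yellow spacer and everything else on the table where it is.

Things in the scene. Friction and masses are not known exactly. Their poses are not given: they have to be found in the camera images.
- red_spacer: Straight spacer: aluminium blade 3 mm thick (x), 36 wide (y), 75 long (z), topped by a red grip block 24 (x) x 36 (y) x 50 mm (z) with a white band. Origin: middle of the blade's lower end, z up; grip's underside (shoulder) 75 mm above it, top 125 mm. About 70 g. At the start it stands loosely on the jig's base in the gap, perhaps leaning a little.
- blue_taper: Tapered spacer: aluminium wedge blade 36 mm wide (y), 75 long (z), thickness (x) growing evenly from 2 mm at its lower end to 9 mm at the shoulder, with a blue grip block 24 (x) x 36 (y) x 50 mm (z). Origin: middle of the blade's lower end, z up; shoulder 75 mm above it, top 125 mm. About 80 g. At the start it hangs in a rack slot by its shoulder.
- yellow_spacer: Another spacer of the same shape with a 6 mm straight blade and yellow grip, hanging in another slot of the rack; not needed, leave it. Same origin and grip sizes.
- rack: Fixed wooden block 70 (x) x 210 (y) x 90 mm (z), three through slots from its top, each 12 (x) by 46 mm (y), at x = 0, y = -64, 0, +64 mm. Origin: centre of its underside. A spacer hangs in a slot, shoulder on the rack's top, origin 15 mm above the rack's origin, axes parallel to the rack's. At the start slot y = +64 is empty; blue and yellow fill the others in either order.
- jig: Fixed gluing jig. Origin: centre of the underside of its base, 200 (x) x 130 (y) x 18 mm. On it stand two parallel upright panels, 90 mm wide (y), 14 thick (x), tops 88 mm above the origin, facing one another across a gap along x. The gap's top 8 mm flares out 7 mm per side as a lead-in; below, the faces are vertical. Gap at rest 4 to 6 mm, different each time.
- fixed_panel: The fixed brown panel, on the jig's -x side, with two ribs behind it. Origin at the foot of its inner face (18 mm above the jig's origin), on its mid-line; the inner face is the plane x = 0 of this frame, whose axes are parallel to the jig's.
- sprung_panel_edge (a point): Point on the pale sprung panel, on the jig's +x side: middle (in y) of the inner face at the foot of the flare, 62 mm above the base board (80 mm above the jig's origin). At rest it is at x = +2 mm of the jig. It moves with the panel.
- jaw (a joint): How far the sprung panel is pushed back along the jig's +x, in m; 0 at rest, stop at 0.006. Its spring gives 5 N per mm. A blade that is snug pushes it back about 1 mm (0.3 to 3 mm is accepted); friction on both faces then resists the blade's downward motion with some 5 to 15 N.
- glue_bottle: White glue bottle, 56 mm diameter, 150 mm tall, bystander. Origin at the centre of its underside.
- paint_jar: Paint jar, 64 mm diameter, 75 mm tall, bystander. Origin at the centre of its underside.
- pencil_cup: Blue cup, 76 mm diameter, 100 mm tall, bystander. Origin at the centre of its underside.
- dowel: Wooden dowel standing on end, 32 mm diameter, 85 mm tall, bystander. Origin at the centre of its underside.
- offcut_a: Wood offcut 90 x 40 x 25 mm, bystander. Origin at the centre of its underside.
- offcut_b: Wood offcut 45 x 40 x 35 mm, bystander. Origin at the centre of its underside.
There are look-alikes about, which are no part of the job. Leave any black look-alike of the blue_taper alone.

How it is judged:
By the outcome, as a careful person would: the job done as asked, in the order asked, and still so for the second after the job is handed in, while the arm keeps its last pose, push and grip.
It also fails if it takes over 58 s, if anything falls off the work surface, if the arm or the gripper's body presses on something with over 40 N, if the wrist force passes 120 N, or if a joint passes its speed limit or range.

## Working session

There is one attempt and no reset: what is moved stays moved. The work goes in short steps, Python scripts to look and compute and a tool call to move; the robot and the scene stay as the last step left them, time stands still between calls to the robot, and variables do not carry over. Pictures are saved under pics/ and viewed, at most 10 in all, crops included, and the job is handed in when it is done.

Besides the shell and the picture viewer there is one more tool, called after ">>>" in YAML: its name, and indented under it one key for each argument. step_arm: Moves the arm, as the interface text tells. Its arguments: {"type":"object","properties":{"commands":{"type":"array"},"gripper":{"type":"number"},"force":{"type":"number"}},"required":["commands"]}

```bash
mkdir -p pics; ls; python3 - <<'E'
from bench import ctrl
import cv2,numpy as np
s=ctrl.get_state();print(s['time'],s['position'],s['tool_rot'])
for n in ['scene','top']:
    im=ctrl.get_image(n);cv2.imwrite(f'pics/{n}0.png',im[:,:,::-1]);m=ctrl.camera_model(n);print(n,m)
    np.save(f'pics/{n}0.npy',im)
a=cv2.imread('pics/scene0.png');b=cv2.imread('pics/top0.png')
print(ctrl.camera_model('wrist'))
E
```

```text
pics
0.0 [0.18314396 0.62305261 0.21227009] [-4.47383582e-01 -3.10939044e+00  3.00397224e-03]
scene {'fx': 412.22685842764923, 'fy': 412.22685842764923, 'cx': 253.74748812083934, 'cy': 189.58776634297928, 'k1': 0.02784665621803675, 'R': array([[ 0.80476029,  0.5935895 , -0.0035189 ],
       [ 0.3249778 , -0.44553465, -0.8341992 ],
       [-0.49673968,  0.67018682, -0.551452  ]]), 't': array([-0.41462051, -0.09452095,  1.4868083 ])}
top {'fx': 415.888967875303, 'fy': 415.888967875303, 'cx': 250.48507694377832, 'cy': 191.30516603850393, 'k1': -0.07888994927713092, 'R': array([[ 0.13124905, -0.99134785,  0.00177007],
       [-0.96920404, -0.12869221, -0.20995677],
       [ 0.20836799,  0.02584106, -0.97770907]]), 't': array([-0.07890884,  0.52414781,  1.13725444])}
{'fx': 271.3369726637574, 'fy': 271.3369726637574, 'cx': 257.64047335645574, 'cy': 192.47338662212923, 'k1': -0.057506656825708796, 'T_tool_cam': array([[ 1.34400226e-03, -9.64305881e-01, -2.64787390e-01,
         7.25485519e-02],
       [ 9.99999095e-01,  1.31055449e-03,  3.02981351e-04,
         1.36995111e-04],
       [ 5.48516049e-05, -2.64787558e-01,  9.64306770e-01,
        -1.69821517e-01],
       [ 0.00000000e+00,  0.00000000e+00,  0.00000000e+00,
         1.00000000e+00]])}
```

View pics/scene0.png

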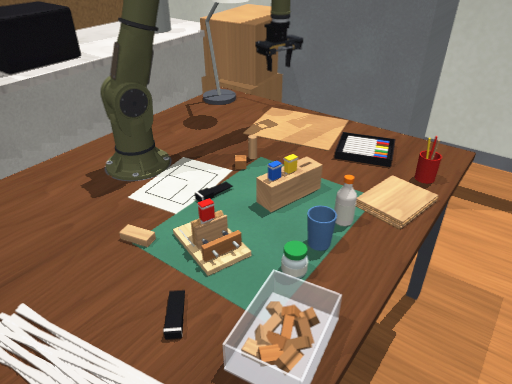

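View pics/top0.png

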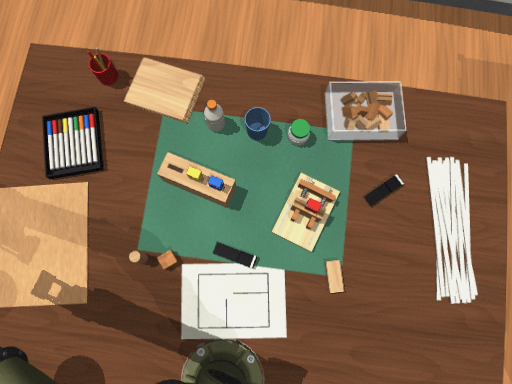

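```bash
cat > h.py <<'E'
from bench import ctrl
import cv2,numpy as np
from scipy.spatial.transform import Rotation as Ro
def cam(n,st=None):
    m=ctrl.camera_model(n);K=np.array([[m['fx'],0,m['cx']],[0,m['fy'],m['cy']],[0,0,1]])
    if n=='wrist':
        T=np.eye(4);T[:3,:3]=Ro.from_rotvec(st['tool_rot']).as_matrix();T[:3,3]=st['position'];T=T@m['T_tool_cam']
        R=T[:3,:3].T;t=-R@T[:3,3]
    else: R,t=m['R'],m['t']
    return K,np.array([m['k1'],0,0,0,0.]),np.array(R),np.array(t)
def ray(c,p):
    K,d,R,t=c;u=cv2.undistortPoints(np.array(p,float).reshape(-1,1,2),K,d)[:,0]
    return -R.T@t,(np.c_[u,np.ones(len(u))])@R
def plane(c,p,z):
    o,d=ray(c,p);return o+d*((z-o[2])/d[:,2])[:,None]
def proj(c,X):
    K,d,R,t=c;return cv2.projectPoints(np.array(X,float).reshape(-1,1,3),cv2.Rodrigues(R)[0],t,K,d)[0][:,0]
def tri(c1,p1,c2,p2):
    o,d=ray(c1,p1);q,e=ray(c2,p2);A=np.c_[d[0],-e[0]];s=np.linalg.lstsq(A,q-o,rcond=None)[0]
    a,b=o+d[0]*s[0],q+e[0]*s[1];return (a+b)/2,np.linalg.norm(a-b)
def mask(im,col):
    h=cv2.cvtColor(im,cv2.COLOR_RGB2HSV).astype(int);H,S,V=h[...,0],h[...,1],h[...,2]
    return ({'red':((H<5)|(H>175))&(S>190)&(V>90),'blue':(H>105)&(H<120)&(S>170)&(V>80),'yellow':(H>24)&(H<34)&(S>180)&(V>100)}[col]).astype(np.uint8)
def blobs(im,col,amin=15):
    n,l,s,c=cv2.connectedComponentsWithStats(mask(im,col));return [(c[i].round(1),s[i].tolist(),l==i) for i in range(1,n) if s[i,4]>amin]
E
python3 - <<'E'
from h import *
I={n:np.load(f'pics/{n}0.npy') for n in('scene','top')}
for c in('red','blue','yellow'):
    for n in I: print(c,n,[(b[0].tolist(),b[1]) for b in blobs(I[n],c)])
S,T=cam('scene'),cam('top')
def quad(im,roi,lo,hi):
    pass
# coarse
for nm,p in dict(red=(314,203),blue=(216,182),yellow=(194,172.5),empty=(173,166)).items():
    print(nm,plane(T,[p],0.14 if nm!='empty' else .09)[0].round(3))
# jig base corners at z=18mm (top view)
print(plane(T,[(273,235),(312,249),(340,183),(301,172)],.018).round(3))
print('rack',plane(T,[(166,153),(237,180),(229,203),(158,176)],.09).round(3))
a=cv2.resize(I['top'][140:260,150:350,::-1],(800,480),interpolation=cv2.INTER_CUBIC)
cv2.imwrite('pics/c1.png',a)
E
```

```text
red scene [([428.0, 166.6], [415, 137, 27, 47, 567]), ([382.5, 143.0], [377, 142, 12, 3, 23]), ([205.4, 202.2], [198, 198, 15, 9, 81]), ([206.6, 213.5], [199, 207, 16, 14, 157])]
red top [([98.8, 62.9], [87, 51, 24, 22, 110]), ([91.3, 119.6], [89, 114, 6, 13, 52]), ([54.4, 126.4], [52, 120, 6, 14, 53]), ([313.7, 204.0], [307, 199, 14, 12, 101]), ([310.4, 209.5], [305, 207, 11, 6, 20])]
blue scene [([383.7, 140.4], [378, 139, 12, 4, 18]), ([380.0, 155.2], [375, 154, 12, 3, 18]), ([274.3, 163.5], [269, 161, 12, 6, 50]), ([274.5, 173.4], [269, 167, 12, 13, 118])]
blue top [([86.1, 120.6], [84, 115, 5, 13, 58]), ([48.9, 127.5], [47, 121, 5, 14, 66]), ([215.1, 181.2], [209, 176, 14, 11, 98])]
yellow scene [([290.8, 156.7], [285, 154, 12, 6, 43])]
yellow top []
red [ 0.503 -0.183  0.14 ]
blue [0.525 0.083 0.14 ]
yellow [0.543 0.146 0.14 ]
empty [0.566 0.217 0.09 ]
[[ 0.418 -0.09   0.018]
 [ 0.393 -0.207  0.018]
 [ 0.598 -0.27   0.018]
 [ 0.617 -0.151  0.018]]
rack [[0.602 0.243 0.09 ]
 [0.55  0.031 0.09 ]
 [0.482 0.044 0.09 ]
 [0.532 0.254 0.09 ]]
```

View pics/c1.png

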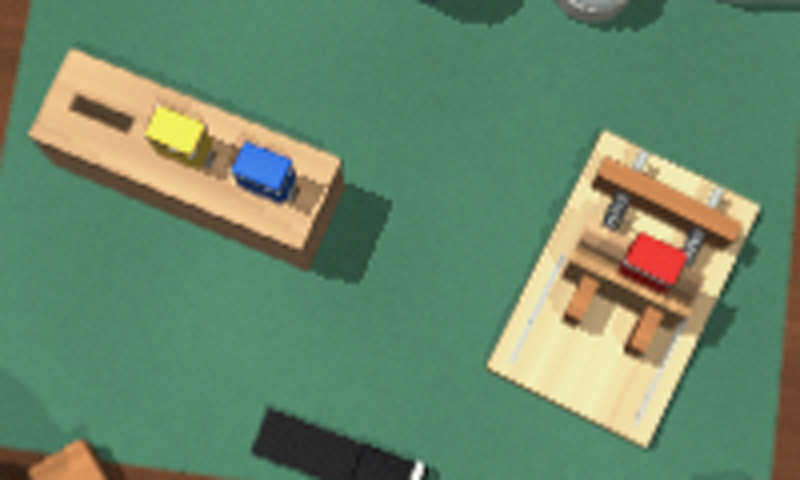

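Top view: red in the jig (314,204). Blue candidates are the blue grip in the rack (216,182) and two black look-alikes lying at (235,255) and (384,190). The rack one is blue and hangs in a slot, so it is the one meant. The crop shows it at rack −y, yellow in the middle and the free slot at the +y end.

>>> step_arm:
  commands:
    - {"travel":[-0.048,-0.009,-0.01],"turn":[0,0,8.5]}
    - {"travel":[-0.096,-0.018,-0.02],"turn":[0,0,17]}
    - {"travel":[-0.144,-0.026,-0.03],"turn":[0,0,25.5]}
    - {"travel":[-0.192,-0.035,-0.04],"turn":[0,0,34]}
    - {"travel":[-0.235,-0.043,-0.05],"turn":[0,0,42]}
  gripper: 1.0

```text
time: 0.6
position: [0.3988, 0.5142, 0.2634]
tool_rot: [1.542, 2.737, -0.001]
ft_force: [-0.7, 1.3, -0.6]
grip_width: 1.001
grip_force: 0.0
```

```bash
cat >> h.py <<'E'
def to(pos,yaw,base=None):
    """travel/turn in tool axes to a downward pose whose tool y has world heading yaw (deg)"""
    s=ctrl.get_state();R=Ro.from_rotvec(s['tool_rot']).as_matrix()
    a=np.radians(yaw);y=np.array([np.cos(a),np.sin(a),0]);z=np.array([0,0,-1.]);W=np.c_[np.cross(y,z),y,z]
    print('t',s['time'],'pos',s['position'].round(4),'f',np.round(s['ft_force'],1),'w',round(s['grip_width'],3),'travel',(R.T@(np.array(pos)-s['position'])).round(4),'turn',np.degrees(Ro.from_matrix(R.T@W).as_rotvec()).round(2))
E
python3 -c "
from h import *
to([.55,.27,.27],-15.5)"
```

```text
t 0.6 pos [0.3988 0.5142 0.2634] f [-0.7  1.3 -0.6] w 1.001 travel [-0.2872  0.0027 -0.0064] turn [1.000e-02 5.000e-02 4.671e+01]
```

>>> step_arm:
  commands:
    - {"travel":[-0.048,0,-0.001],"turn":[0,0,8.5]}
    - {"travel":[-0.096,0,-0.003],"turn":[0,0,17]}
    - {"travel":[-0.144,0,-0.005],"turn":[0,0,25.5]}
    - {"travel":[-0.192,0,-0.006],"turn":[0,0,34]}
    - {"travel":[-0.24,0,-0.006],"turn":[0,0,42]}

```text
time: 1.1
position: [0.5231, 0.3099, 0.2692]
tool_rot: [-2.419, -2.004, 0.0]
ft_force: [0.2, 0.1, -0.2]
grip_width: 1.004
grip_force: 0.0
```

```bash
python3 -c "
from h import *
to([.555,.19,.27],-15.5)"
```

```text
t 1.1 pos [0.5231 0.3099 0.2692] f [ 0.2  0.1 -0.2] w 1.004 travel [-0.1119  0.0536 -0.0008] turn [-0.01 -0.01  4.79]
```

>>> step_arm:
  commands:
    - {"travel":[-0.04,0.018,-0.001],"turn":[0,0,2.4]}
    - {"travel":[-0.08,0.038,-0.001],"turn":[0,0,4.8]}
    - {"travel":[-0.112,0.054,-0.001],"turn":[0,0,4.8]}
    - {"travel":[-0.112,0.054,-0.001],"turn":[0,0,4.8]}

```text
time: 1.5
position: [0.5574, 0.184, 0.2706]
tool_rot: [2.503, 1.893, -0.001]
ft_force: [-0.9, -0.8, 0.0]
grip_width: 0.997
grip_force: 0.0
```

```bash
cat > snap.py <<'E'
import sys;from h import *
import json
s=ctrl.get_state();im=ctrl.get_image('wrist');n=sys.argv[1]
np.save(f'pics/{n}.npy',im);cv2.imwrite(f'pics/{n}.png',im[:,:,::-1])
json.dump({k:np.array(s[k]).tolist() for k in('position','tool_rot')},open(f'pics/{n}.json','w'))
E
python3 snap.py w1; python3 -c "
from h import *
to([.51,-.15,.26],-17)"
```

```text
t 1.55 pos [0.5563 0.1881 0.2704] f [ 0.6  0.6 -0.5] w 1.004 travel [-0.3381  0.046   0.0106] turn [0.02 0.04 1.46]
```

View pics/w1.png

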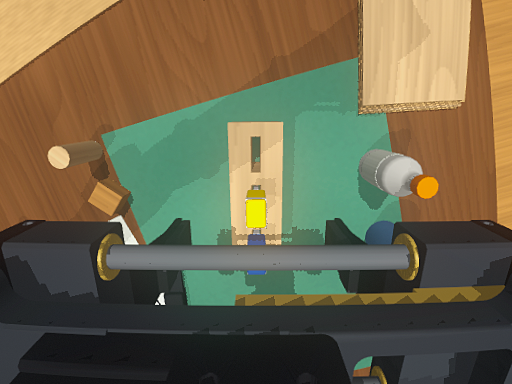

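The view shows the rack top (columns 228–283, far end row 122), the free slot at about (256,154) and yellow at (256,210). I'll measure the rack from this.

```bash
python3 - <<'E'
from h import *
import json
s=json.load(open('pics/w1.json'));im=np.load('pics/w1.npy');c=cam('wrist',s)
g=cv2.cvtColor(im,cv2.COLOR_RGB2HSV);
wood=((g[...,0]<20)&(g[...,2]>110)).astype(np.uint8)
L=[];Rr=[]
for r in range(128,182,6):
    w=np.flatnonzero(wood[r,200:310])+200;L.append((w[0]-.5,r));Rr.append((w[-1]+.5,r))
pl=plane(c,L,.09)[:,:2];pr=plane(c,Rr,.09)[:,:2]
for p in(pl,pr):
    f=np.polyfit(p[:,1],p[:,0],1);print('edge heading',np.degrees(np.arctan(f[0])),'rms',np.std(p[:,0]-np.polyval(f,p[:,1])))
print('width',(pr-pl).mean(0),pl[0],pr[0],L[0],Rr[0])
gray=im.sum(2);d=np.zeros(gray.shape,np.uint8);d[128:180,240:275]=(gray[128:180,240:275]<330);d[176:]=0
q=cv2.minAreaRect(np.argwhere(d)[:,::-1].astype(np.float32));print('slot px',q)
b=cv2.boxPoints(q);P=plane(c,b,.09);print(P[:,:2].round(4),P.mean(0).round(4),[np.linalg.norm(P[i]-P[i-1]).round(4) for i in range(4)])
col=wood[90:160,245:268];top=[np.flatnonzero(col[:,i])[0]+90-.5 for i in(0,22)];print('end',plane(c,[(256,np.mean(top))],.09))
print([(b[0].tolist(),b[1]) for b in blobs(im,'yellow')])
Y=mask(im,'yellow');ys=np.argwhere(Y)
print('yellow top rect',cv2.minAreaRect(ys[:,::-1].astype(np.float32)))
E
```

```text
edge heading 14.694454250957884 rms 0.0003498374920185429
edge heading 16.020300001729282 rms 0.00033230965049808046
width [ 0.06655585 -0.01875893] [0.53740272 0.25212689] [0.60416662 0.23331878] (np.float64(227.5), 128) (np.float64(282.5), 128)
slot px ((255.0, 152.5), (31.0, 8.0), 90.0)
[[0.5628 0.2333]
 [0.5726 0.2305]
 [0.5618 0.1921]
 [0.5518 0.1949]] [0.5623 0.2127 0.09  ] [np.float64(0.0399), np.float64(0.0102), np.float64(0.0399), np.float64(0.0105)]
end [[0.57415495 0.25002036 0.09      ]]
[([255.7, 193.1], [247, 190, 18, 7, 121]), ([255.5, 213.1], [246, 199, 20, 29, 563])]
yellow top rect ((255.5, 208.5), (37.0, 19.0), 90.0)
```

>>> step_arm:
  commands:
    - {"travel":[-0.049,0.007,0.0],"turn":[0,0,0]}
    - {"travel":[-0.098,0.014,0.0],"turn":[0,0,0]}
    - {"travel":[-0.147,0.02,0.0],"turn":[0,0,0]}
    - {"travel":[-0.196,0.027,0.0],"turn":[0,0,0.5]}
    - {"travel":[-0.245,0.034,0.0],"turn":[0,0,1.5]}

```text
time: 2.05
position: [0.5237, -0.0533, 0.2702]
tool_rot: [-2.517, -1.879, -0.001]
ft_force: [0.5, 0.4, 0.2]
grip_width: 0.998
grip_force: 0.0
```

```bash
python3 -c "
from h import *
to([.49,-.22,.26],-17)"
```

```text
t 2.05 pos [ 0.5237 -0.0533  0.2702] f [0.5 0.4 0.2] w 0.998 travel [-0.1694  0.0151  0.01  ] turn [-0.01 -0.05  0.47]
```

>>> step_arm:
  commands:
    - {"travel":[-0.046,0.004,0.003],"turn":[0,0,0.5]}
    - {"travel":[-0.092,0.008,0.006],"turn":[0,0,0.5]}
    - {"travel":[-0.138,0.012,0.01],"turn":[0,0,0.5]}
    - {"travel":[-0.169,0.015,0.01],"turn":[0,0,0.5]}
    - {"travel":[-0.169,0.015,0.01],"turn":[0,0,0.5]}

```text
time: 2.55
position: [0.4884, -0.224, 0.2604]
tool_rot: [2.534, 1.855, -0.002]
ft_force: [0.8, -0.4, 0.9]
grip_width: 1.0
grip_force: 0.0
```

```bash
python3 snap.py w2; python3 -c "
import cv2;a=cv2.imread('pics/w2.png')
cv2.imwrite('pics/w2c.png',cv2.resize(a[70:230,160:373],(798,600),interpolation=cv2.INTER_CUBIC))"
```

```text
(no output)
```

View pics/w2c.png

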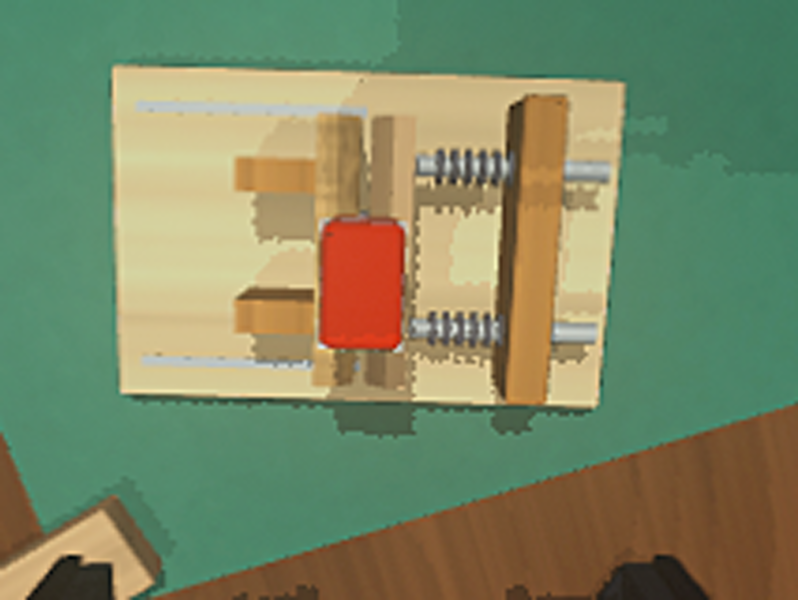

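Crop (×3.75, offset 160,70): base corners at (112,67), (625,82), (598,407), (121,394). Red grip top is centred at about (363,284), with the fixed panel to its left and the sprung panel to its right.

```bash
python3 - <<'E'
from h import *
import json
s=json.load(open('pics/w2.json'));im=np.load('pics/w2.npy');c=cam('wrist',s)
u=lambda p:np.array(p)/3.746+np.array([160,70])
B=plane(c,u([(112,67),(625,82),(598,407),(121,394)]),.018)[:,:2]
h=lambda a,b:np.degrees(np.arctan2(*(b-a)[::-1]))
print('base',B.round(4),'ctr',B.mean(0).round(4),'len',[np.linalg.norm(B[i]-B[i-1]).round(4) for i in range(4)],'head',h(B[0],B[1]),h(B[3],B[2]),h(B[3],B[0])-90,h(B[2],B[1])-90)
m=mask(im,'red');m[:, :240]=0;m[:,280:]=0;m[170:]=0
q=cv2.minAreaRect(np.argwhere(m)[:,::-1].astype(np.float32));b=cv2.boxPoints(q);print(q)
P=plane(c,b,.143)[:,:2];print('red',P.mean(0).round(4),[np.linalg.norm(P[i]-P[i-1]).round(4) for i in range(4)],h(P[0],P[1]),h(P[1],P[2]))
# panel gap edges on z=.088, far portion
a=np.radians(-18.3);X=np.array([np.cos(a),np.sin(a)]);Yv=np.array([-X[1],X[0]]);O=B.mean(0)
for n,p in dict(fo=(316,115),fi=(362,118),si=(373,118),so=(415,118),fo2=(313,384),so2=(414,384)).items():
    d=plane(c,u([p]),.088)[0,:2]-O;print(n,(d@X).round(4),(d@Yv).round(4))
d=P.mean(0)-O;print('red in jig',d@X,d@Yv)
to([*P.mean(0),.2],-18.3)
E
```

```text
base [[ 0.43   -0.0848]
 [ 0.6168 -0.1494]
 [ 0.575  -0.2709]
 [ 0.3877 -0.206 ]] ctr [ 0.5024 -0.1778] len [np.float64(0.1284), np.float64(0.1976), np.float64(0.1285), np.float64(0.1982)] head -19.07410898300914 -19.0979956200427 -19.24953501439397 -18.99564513612222
((256.2121276855469, 146.06114196777344), (20.4869384765625, 32.443599700927734), 2.0454084873199463)
red [ 0.5    -0.1818] [np.float64(0.0218), np.float64(0.0339), np.float64(0.0212), np.float64(0.0339)] 69.84799545511788 -19.501852821019575
fo -0.0161 0.0444
fi -0.0013 0.0436
si 0.0022 0.0437
so 0.0157 0.0439
fo2 -0.0169 -0.0437
so2 0.0176 -0.0432
red in jig -0.0009827639397645745 -0.004556470194228251
t 2.6 pos [ 0.4896 -0.2207  0.2602] f [0.8 0.6 0.3] w 1.003 travel [ 0.0402 -0.0016  0.0602] turn [-0.01 -0.    0.95]
```

>>> step_arm:
  commands:
    - {"travel":[0.035,-0.001,0.03],"turn":[0,0,1.75]}
    - {"travel":[0.04,-0.0016,0.06],"turn":[0,0,1.75]}
    - {"travel":[0.04,-0.0016,0.07],"turn":[0,0,1.75]}
    - {"travel":[0.04,-0.0016,0.07],"turn":[0,0,1.75]}
  gripper: 0.6
  force: 20

```text
time: 3.0
position: [0.4997, -0.1793, 0.189]
tool_rot: [-2.552, -1.828, 0.004]
ft_force: [-0.3, -0.2, -0.3]
grip_width: 0.721
grip_force: 0.0
```

```bash
python3 -c "
from h import *
to([.5,-.1818,.115],-19.1)"
```

```text
t 3.0 pos [ 0.4997 -0.1793  0.189 ] f [-0.3 -0.2 -0.3] w 0.721 travel [-0.0022  0.0013  0.074 ] turn [-0.18  0.04  0.33]
```

>>> step_arm:
  commands:
    - {"travel":[-0.002,0.001,0.035],"turn":[0,0,0.2]}
    - {"travel":[-0.002,0.001,0.06],"turn":[0,0,0.2]}
    - {"travel":[-0.002,0.001,0.074],"turn":[0,0,0.2]}
    - {"travel":[-0.002,0.001,0.074],"turn":[0,0,0.2]}

```text
time: 3.4
position: [0.5, -0.1832, 0.1158]
tool_rot: [-2.559, -1.821, 0.002]
ft_force: [-0.0, 0.4, 0.1]
grip_width: 0.605
grip_force: 0.0
```

>>> step_arm:
  commands:
    - {"travel":[0,0,0],"turn":[0,0,0]}
    - {"travel":[0,0,0],"turn":[0,0,0]}
    - {"travel":[0,0,0],"turn":[0,0,0]}
    - {"travel":[0,0,0],"turn":[0,0,0]}
    - {"travel":[0,0,0],"turn":[0,0,0]}
  gripper: 0.1
  force: 20

```text
time: 3.9
position: [0.5008, -0.1832, 0.117]
tool_rot: [2.559, 1.822, 0.001]
ft_force: [-0.5, -0.2, 1.8]
grip_width: 0.278
grip_force: 20.0
```

>>> step_arm:
  commands:
    - {"travel":[0,0,-0.015],"turn":[0,0,0]}
    - {"travel":[0,0,-0.045],"turn":[0,0,0]}
    - {"travel":[0,0,-0.085],"turn":[0,0,0]}
    - {"travel":[0,0,-0.125],"turn":[0,0,0]}
    - {"travel":[0,0,-0.155],"turn":[0,0,0]}

```text
time: 4.4
position: [0.5009, -0.1837, 0.275]
tool_rot: [2.559, 1.82, 0.004]
ft_force: [-0.2, -1.2, -1.3]
grip_width: 0.27
grip_force: 20.0
```

```bash
python3 -c "
from h import *
to([.5628,.211,.27],-15.4)"
```

```text
t 4.4 pos [ 0.5009 -0.1837  0.275 ] f [-0.2 -1.2 -1.3] w 0.27 travel [ 0.3932 -0.071   0.0051] turn [ 0.17 -0.05 -3.76]
```

>>> step_arm:
  commands:
    - {"travel":[0.045,-0.008,0],"turn":[0,0,-1]}
    - {"travel":[0.09,-0.016,0],"turn":[0,0,-2]}
    - {"travel":[0.137,-0.025,0],"turn":[0,0,-3]}
    - {"travel":[0.185,-0.033,0],"turn":[0,0,-3.7]}
    - {"travel":[0.233,-0.042,0],"turn":[0,0,-3.7]}

```text
time: 4.9
position: [0.5372, 0.0523, 0.2726]
tool_rot: [2.499, 1.903, 0.002]
ft_force: [1.1, -0.1, -1.5]
grip_width: 0.273
grip_force: 20.0
```

```bash
python3 -c "
from h import *
to([.5628,.211,.25],-15.4)"
```

```text
t 4.9 pos [0.5372 0.0523 0.2726] f [ 1.1 -0.1 -1.5] w 0.273 travel [ 0.1597 -0.0176  0.0228] turn [ 0.06 -0.05 -0.04]
```

>>> step_arm:
  commands:
    - {"travel":[0.045,-0.005,0],"turn":[0,0,0]}
    - {"travel":[0.09,-0.01,0],"turn":[0,0,0]}
    - {"travel":[0.13,-0.014,0],"turn":[0,0,0]}
    - {"travel":[0.16,-0.018,0.005],"turn":[0,0,0]}
    - {"travel":[0.16,-0.018,0.01],"turn":[0,0,0]}

```text
time: 5.4
position: [0.5613, 0.2164, 0.2612]
tool_rot: [-2.49, -1.913, -0.001]
ft_force: [0.1, 0.3, -1.3]
grip_width: 0.274
grip_force: 20.0
```

```bash
python3 snap.py w3; python3 - <<'E'
from h import *
S=ctrl.get_image('scene');T=ctrl.get_image('top');W=cv2.imread('pics/w3.png')
a=cv2.resize(S[100:220,230:350,::-1],(400,400));b=cv2.resize(T[120:220,140:260,::-1],(400,333))
b=cv2.copyMakeBorder(b,0,67,0,0,0);cv2.imwrite('pics/c3.png',np.hstack([a,b]))
to([.5628,.211,.20],-15.4)
# expected projection of blade bottom and slot in wrist view
E
```

```text
t 5.55 pos [0.5623 0.2085 0.2615] f [-0.5  0.3 -0.8] w 0.273 travel [ 0.0027 -0.0002  0.0615] turn [ 0.    0.09 -0.08]
```

View pics/w3.png

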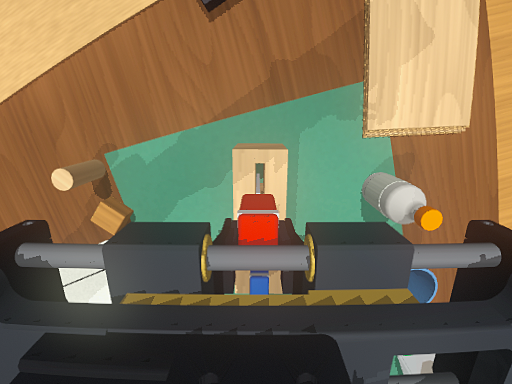

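The blade tip (260,180) lies over the free slot's columns (255–265), so I'm lowering it.

>>> step_arm:
  commands:
    - {"travel":[0.001,0,0.03],"turn":[0,0,0]}
    - {"travel":[0.001,0,0.055],"turn":[0,0,0]}
    - {"travel":[0.001,0,0.07],"turn":[0,0,0]}
    - {"travel":[0.001,0,0.08],"turn":[0,0,0]}
    - {"travel":[0.001,0,0.09],"turn":[0,0,0]}

```text
time: 6.05
position: [0.5634, 0.21, 0.1718]
tool_rot: [2.5, 1.901, 0.002]
ft_force: [1.0, 0.7, -0.3]
grip_width: 0.272
grip_force: 20.0
```

```bash
python3 -c "
from h import *
to([.5628,.211,.115],-15.4)"
```

```text
t 6.05 pos [0.5634 0.21   0.1718] f [ 1.   0.7 -0.3] w 0.272 travel [ 0.0007 -0.0009  0.0568] turn [ 0.07 -0.06 -0.1 ]
```

>>> step_arm:
  commands:
    - {"travel":[0,0,0.02],"turn":[0,0,0]}
    - {"travel":[0,0,0.037],"turn":[0,0,0]}
    - {"travel":[0,0,0.047],"turn":[0,0,0]}
    - {"travel":[0,0,0.053],"turn":[0,0,0]}
    - {"travel":[0,0,0.055],"turn":[0,0,0]}

```text
time: 6.55
position: [0.5629, 0.2107, 0.1164]
tool_rot: [2.499, 1.903, 0.0]
ft_force: [0.9, 0.2, -0.8]
grip_width: 0.274
grip_force: 20.0
```

>>> step_arm:
  commands:
    - {"travel":[0,0,0.001],"turn":[0,0,0]}
    - {"travel":[0,0,0.001],"turn":[0,0,0]}

```text
time: 6.75
position: [0.5632, 0.2109, 0.1161]
tool_rot: [2.499, 1.903, 0.002]
ft_force: [0.3, -0.4, -0.4]
grip_width: 0.274
grip_force: 20.0
```

>>> step_arm:
  commands:
    - {"travel":[0,0,0.001],"turn":[0,0,0]}
    - {"travel":[0,0,0.002],"turn":[0,0,0]}
    - {"travel":[0,0,0.002],"turn":[0,0,0]}

```text
time: 7.05
position: [0.5631, 0.2108, 0.1141]
tool_rot: [2.499, 1.903, 0.002]
ft_force: [-1.1, 0.0, 3.1]
grip_width: 0.273
grip_force: 20.0
```

Contact reached (+3 N), with the shoulder on the rack top. Release and rise.

>>> step_arm:
  commands:
    - {"travel":[0,0,0],"turn":[0,0,0]}
    - {"travel":[0,0,0],"turn":[0,0,0]}
    - {"travel":[0,0,0],"turn":[0,0,0]}
  gripper: 0.6

```text
time: 7.35
position: [0.5626, 0.2107, 0.1132]
tool_rot: [-2.499, -1.903, 0.0]
ft_force: [-0.0, 0.3, 0.0]
grip_width: 0.459
grip_force: 0.0
```

>>> step_arm:
  commands:
    - {"travel":[0,0,-0.02],"turn":[0,0,0]}
    - {"travel":[0,0,-0.06],"turn":[0,0,0]}
    - {"travel":[0,0,-0.1],"turn":[0,0,0]}
    - {"travel":[0,0,-0.14],"turn":[0,0,0]}
    - {"travel":[0,0,-0.15],"turn":[0,0,0]}

```text
time: 7.85
position: [0.5649, 0.2113, 0.2687]
tool_rot: [2.498, 1.902, 0.013]
ft_force: [1.7, 0.8, -0.1]
grip_width: 0.599
grip_force: 0.0
```

```bash
python3 -c "
from h import *
to([.516,.041,.26],-15.4)"
```

```text
t 7.85 pos [0.5649 0.2113 0.2687] f [ 1.7  0.8 -0.1] w 0.599 travel [-0.1772 -0.0019  0.0077] turn [ 0.35 -0.32 -0.03]
```

Next, view the rack with the TCP past blue, to check red and measure blue.

>>> step_arm:
  commands:
    - {"travel":[-0.045,0,0],"turn":[0,0,0]}
    - {"travel":[-0.09,-0.001,0],"turn":[0,0,0]}
    - {"travel":[-0.135,-0.001,0],"turn":[0,0,0]}
    - {"travel":[-0.177,-0.002,0.003],"turn":[0,0,0]}
    - {"travel":[-0.177,-0.002,0.003],"turn":[0,0,0]}

```text
time: 8.35
position: [0.5123, 0.0332, 0.2602]
tool_rot: [2.508, 1.89, -0.002]
ft_force: [0.4, 0.3, 0.5]
grip_width: 0.602
grip_force: 0.0
```

```bash
python3 snap.py w4; python3 - <<'E'
from h import *
import json
s=json.load(open('pics/w4.json'));im=np.load('pics/w4.npy');c=cam('wrist',s)
for col in('blue','yellow','red'):
    m=mask(im,col);m[:,:225]=0;m[:,290:]=0;m[235:]=0
    n,l,st,ce=cv2.connectedComponentsWithStats(m);print(col,[(st[i].tolist()) for i in range(1,n) if st[i,4]>20])
    k=1+np.argmax(st[1:,4]);q=cv2.minAreaRect(np.argwhere(l==k)[:,::-1].astype(np.float32));P=plane(c,cv2.boxPoints(q),.14)[:,:2]
    print(q,P.mean(0).round(4),[np.linalg.norm(P[i]-P[i-1]).round(4) for i in range(2)])
to([.529,.0876,.115],-15.4)
cv2.imwrite('pics/w4c.png',cv2.resize(im[20:245,130:390,::-1],(693,600),interpolation=cv2.INTER_CUBIC))
E
```

```text
blue [[262, 128, 7, 23, 33]]
((267.6653747558594, 139.7269287109375), (5.525465488433838, 22.803504943847656), 15.255118370056152) [0.5361 0.0787] [np.float64(0.0059), np.float64(0.0237)]
yellow [[246, 51, 23, 38, 843]]
((257.0, 69.5), (37.0, 22.0), 90.0) [0.5444 0.1484] [np.float64(0.0348), np.float64(0.0216)]
red [[246, 0, 24, 18, 363]]
((257.5, 8.5), (17.0, 23.0), 90.0) [0.5601 0.2018] [np.float64(0.015), np.float64(0.0219)]
t 8.4 pos [0.513  0.0372 0.2602] f [-0.9  0.8  0.2] w 0.602 travel [0.0528 0.0017 0.1453] turn [-0.01 -0.04 -0.37]
```

View pics/w4c.png

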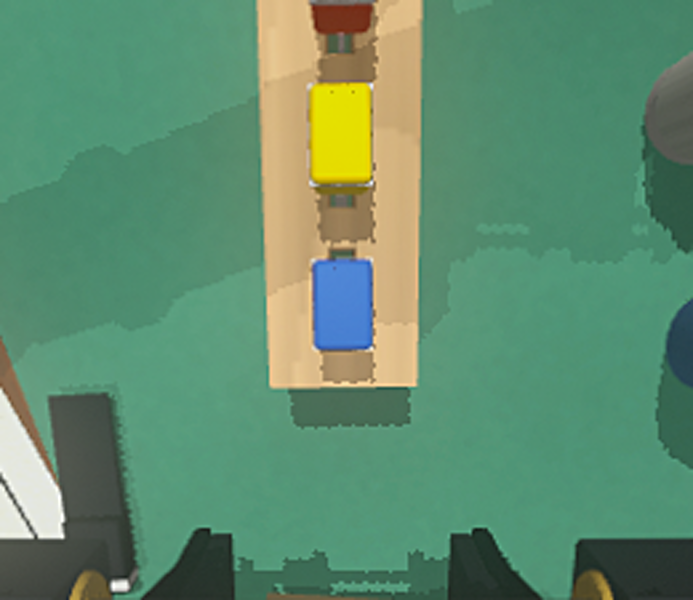

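Red hangs in its slot at the top of the crop, yellow sits at crop (341,133), and blue is centred at crop (343,304), i.e. pixel (258.7,134).

```bash
python3 - <<'E'
from h import *
import json
s=json.load(open('pics/w4.json'));c=cam('wrist',s)
P=plane(c,[(258.7-.3,134-.3),(257.4-.3,70)],.14)[:,:2];print(P.round(4))
to([*P[0],.2],-15.4)
E
```

```text
[[0.5285 0.0875]
 [0.5444 0.1481]]
t 8.4 pos [0.513  0.0372 0.2602] f [-0.9  0.8  0.2] w 0.602 travel [0.0526 0.0013 0.0603] turn [-0.01 -0.04 -0.37]
```

>>> step_arm:
  commands:
    - {"travel":[0.04,0.001,0.02],"turn":[0,0,-0.3]}
    - {"travel":[0.0525,0.001,0.05],"turn":[0,0,-0.3]}
    - {"travel":[0.0525,0.001,0.06],"turn":[0,0,-0.3]}
    - {"travel":[0.0525,0.001,0.06],"turn":[0,0,-0.3]}

```text
time: 8.8
position: [0.5272, 0.0908, 0.1983]
tool_rot: [-2.493, -1.911, 0.008]
ft_force: [-0.7, -0.1, 0.0]
grip_width: 0.6
grip_force: 0.0
```

```bash
python3 - <<'E'
from h import *
to([.5285,.0875,.115],-15.4)
E
```

```text
t 8.8 pos [0.5272 0.0908 0.1983] f [-0.7 -0.1  0. ] w 0.6 travel [-0.0026  0.0024  0.0833] turn [-0.19  0.2   0.35]
```

>>> step_arm:
  commands:
    - {"travel":[0,0.001,0.035],"turn":[0,0,0]}
    - {"travel":[0,0.001,0.065],"turn":[0,0,0]}
    - {"travel":[0,0.001,0.08],"turn":[0,0,0]}
    - {"travel":[0,0.001,0.084],"turn":[0,0,0]}
    - {"travel":[0,0.001,0.084],"turn":[0,0,0]}

```text
time: 9.3
position: [0.5302, 0.0904, 0.1172]
tool_rot: [2.495, 1.909, 0.001]
ft_force: [-0.5, -0.0, -0.3]
grip_width: 0.599
grip_force: 0.0
```

```bash
python3 - <<'E'
from h import *
to([.5285,.0875,.115],-15.4)
E
```

```text
t 9.3 pos [0.5302 0.0904 0.1172] f [-0.5 -0.  -0.3] w 0.599 travel [-0.0032 -0.0009  0.0022] turn [ 0.05 -0.02  0.24]
```

>>> step_arm:
  commands:
    - {"travel":[-0.003,-0.001,0.002],"turn":[0,0,0.2]}
    - {"travel":[-0.003,-0.001,0.002],"turn":[0,0,0.2]}

```text
time: 9.5
position: [0.5285, 0.0876, 0.1156]
tool_rot: [2.498, 1.904, 0.003]
ft_force: [0.8, 0.2, -0.7]
grip_width: 0.595
grip_force: 0.0
```

>>> step_arm:
  commands:
    - {"travel":[0,0,0],"turn":[0,0,0]}
    - {"travel":[0,0,0],"turn":[0,0,0]}
    - {"travel":[0,0,0],"turn":[0,0,0]}
    - {"travel":[0,0,0],"turn":[0,0,0]}
    - {"travel":[0,0,0],"turn":[0,0,0]}
  gripper: 0.1
  force: 40

```text
time: 10.0
position: [0.5279, 0.0881, 0.1144]
tool_rot: [2.498, 1.906, 0.0]
ft_force: [0.2, -0.2, 0.1]
grip_width: 0.272
grip_force: 40.0
```

>>> step_arm:
  commands:
    - {"travel":[0,0,-0.015],"turn":[0,0,0]}
    - {"travel":[0,0,-0.045],"turn":[0,0,0]}
    - {"travel":[0,0,-0.085],"turn":[0,0,0]}
    - {"travel":[0,0,-0.115],"turn":[0,0,0]}
    - {"travel":[0,0,-0.12],"turn":[0,0,0]}

```text
time: 10.5
position: [0.5303, 0.0883, 0.2397]
tool_rot: [2.496, 1.904, 0.012]
ft_force: [1.5, 0.4, -0.2]
grip_width: 0.272
grip_force: 40.0
```

```bash
python3 - <<'E'
from h import *
to([.5024,-.1778,.24],-19.1)
E
```

```text
t 10.5 pos [0.5303 0.0883 0.2397] f [ 1.5  0.4 -0.2] w 0.272 travel [-0.264   0.0436 -0.0013] turn [ 0.37 -0.29  3.76]
```

>>> step_arm:
  commands:
    - {"travel":[-0.045,0.007,0],"turn":[0,0,1]}
    - {"travel":[-0.09,0.015,0],"turn":[0,0,2]}
    - {"travel":[-0.135,0.022,0],"turn":[0,0,3]}
    - {"travel":[-0.18,0.03,0],"turn":[0,0,3.7]}
    - {"travel":[-0.22,0.037,0],"turn":[0,0,3.7]}

```text
time: 11.0
position: [0.5044, -0.1363, 0.2345]
tool_rot: [-2.559, -1.822, -0.0]
ft_force: [0.9, 0.1, -0.7]
grip_width: 0.271
grip_force: 40.0
```

```bash
python3 - <<'E'
from h import *
to([.5024,-.1778,.22],-19.1)
E
```

```text
t 11.0 pos [ 0.5044 -0.1363  0.2345] f [ 0.9  0.1 -0.7] w 0.271 travel [-0.0399  0.0117  0.0145] turn [-0.01 -0.02 -0.  ]
```

>>> step_arm:
  commands:
    - {"travel":[-0.025,0.007,0.005],"turn":[0,0,0]}
    - {"travel":[-0.04,0.012,0.01],"turn":[0,0,0]}
    - {"travel":[-0.04,0.012,0.014],"turn":[0,0,0]}
    - {"travel":[-0.04,0.012,0.014],"turn":[0,0,0]}
    - {"travel":[-0.04,0.012,0.014],"turn":[0,0,0]}

```text
time: 11.5
position: [0.5039, -0.1739, 0.2202]
tool_rot: [-2.555, -1.826, -0.0]
ft_force: [0.7, 0.3, -0.5]
grip_width: 0.272
grip_force: 40.0
```

```bash
python3 snap.py w5; python3 - <<'E'
from h import *
to([.5024,-.1778,.19],-19.1)
im=ctrl.get_image('wrist');S=ctrl.get_image('scene')
a=cv2.resize(im[60:240,170:350,::-1],(400,400),interpolation=cv2.INTER_CUBIC);b=cv2.resize(S[150:280,150:280,::-1],(400,400),interpolation=cv2.INTER_CUBIC)
cv2.imwrite('pics/c5.png',np.hstack([a,b]))
E
```

```text
t 11.55 pos [ 0.5041 -0.1739  0.2204] f [-0.4 -0.1 -0.7] w 0.274 travel [-0.0042 -0.0003  0.0304] turn [-0.01 -0.03  0.22]
```

View pics/c5.png

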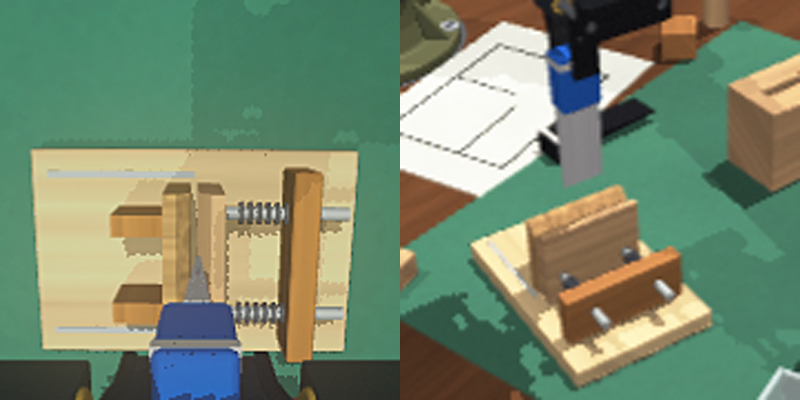

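Left: the wedge tip at crop (197,258) lines up with the gap near column 195. Right: it is held upright above the jig. Descending.

>>> step_arm:
  commands:
    - {"travel":[-0.004,0,0.01],"turn":[0,0,0.2]}
    - {"travel":[-0.004,0,0.025],"turn":[0,0,0.2]}
    - {"travel":[-0.004,0,0.04],"turn":[0,0,0.2]}
    - {"travel":[-0.004,0,0.05],"turn":[0,0,0.2]}
    - {"travel":[-0.004,0,0.055],"turn":[0,0,0.2]}

```text
time: 12.15
position: [0.5013, -0.1791, 0.1633]
tool_rot: [-2.56, -1.818, 0.003]
ft_force: [-0.9, 0.4, -0.5]
grip_width: 0.267
grip_force: 40.0
```

```bash
cat > st.py <<'E'
from h import *
import time
F=[];
s=ctrl.get_state();O=np.array([.5024,-.1778]);a=np.radians(-19.1);X=np.array([np.cos(a),np.sin(a)]);Y=np.array([-X[1],X[0]])
f=np.array(s['ft_force']);d=np.array(s['position'])[:2]-O
print('jig x,y mm',(1e3*d@X).round(2),(1e3*d@Y).round(2),'z',s['position'][2].round(4),'F jigx,y,z',(f[:2]@X).round(2),(f[:2]@Y).round(2),f[2].round(2),'M',np.round(s['torque'],2))
to([.5024,-.1778,s['position'][2]],-19.1)
E
python3 st.py
```

```text
jig x,y mm -0.62 -1.56 z 0.1633 F jigx,y,z -0.96 0.08 -0.52 M [-0.04  0.3  -0.03]
t 12.15 pos [ 0.5013 -0.1791  0.1633] f [-0.9  0.4 -0.5] w 0.267 travel [ 0.0016  0.0006 -0.    ] turn [-0.16  0.04 -0.13]
```

>>> step_arm:
  commands:
    - {"travel":[0,0.0005,0.002],"turn":[0,0,0]}
    - {"travel":[0,0.0005,0.004],"turn":[0,0,0]}
    - {"travel":[0,0.0005,0.006],"turn":[0,0,0]}
    - {"travel":[0,0.0005,0.006],"turn":[0,0,0]}

```text
time: 12.55
position: [0.5021, -0.1793, 0.159]
tool_rot: [-2.56, -1.818, 0.002]
ft_force: [-3.7, 1.2, -0.4]
grip_width: 0.265
grip_force: 40.0
```

```bash
python3 st.py
```

```text
jig x,y mm 0.17 -1.56 z 0.159 F jigx,y,z -3.92 -0.06 -0.41 M [ 0.28  1.17 -0.06]
t 12.55 pos [ 0.5021 -0.1793  0.159 ] f [-3.7  1.2 -0.4] w 0.265 travel [ 0.0016 -0.0002  0.    ] turn [-0.11 -0.01 -0.13]
```

>>> step_arm:
  commands:
    - {"travel":[0,0,0.002],"turn":[0,0,0]}
    - {"travel":[0,0,0.004],"turn":[0,0,0]}
    - {"travel":[0,0,0.006],"turn":[0,0,0]}
    - {"travel":[0,0,0.006],"turn":[0,0,0]}

```text
time: 12.95
position: [0.5021, -0.1793, 0.1529]
tool_rot: [-2.56, -1.818, 0.001]
ft_force: [-4.4, 1.8, -0.4]
grip_width: 0.27
grip_force: 40.0
```

```bash
python3 st.py
```

```text
jig x,y mm 0.21 -1.52 z 0.1529 F jigx,y,z -4.77 0.27 -0.39 M [ 0.42  1.51 -0.03]
t 12.95 pos [ 0.5021 -0.1793  0.1529] f [-4.4  1.8 -0.4] w 0.27 travel [ 0.0015 -0.0002  0.    ] turn [-0.1  -0.01 -0.12]
```

Force −x means the blade leans on the sprung panel; shift 1 mm toward the fixed one.

>>> step_arm:
  commands:
    - {"travel":[0.001,-0.0005,0],"turn":[0,0,0]}
    - {"travel":[0.001,-0.001,0],"turn":[0,0,0]}
    - {"travel":[0.001,-0.001,0],"turn":[0,0,0]}

```text
time: 13.25
position: [0.5019, -0.1786, 0.153]
tool_rot: [2.561, 1.819, -0.001]
ft_force: [-4.5, -0.1, -1.6]
grip_width: 0.27
grip_force: 40.0
```

```bash
python3 st.py
```

```text
jig x,y mm -0.19 -0.86 z 0.153 F jigx,y,z -4.24 -1.61 -1.6 M [-0.02  1.35  0.01]
t 13.25 pos [ 0.5019 -0.1786  0.153 ] f [-4.5 -0.1 -1.6] w 0.27 travel [ 0.0009  0.0002 -0.    ] turn [-0.01  0.03 -0.13]
```

>>> step_arm:
  commands:
    - {"travel":[0,-0.0005,0],"turn":[0,0,0]}
    - {"travel":[0,-0.001,0],"turn":[0,0,0]}
    - {"travel":[0,-0.001,0],"turn":[0,0,0]}
    - {"travel":[0,-0.001,0],"turn":[0,0,0]}

```text
time: 13.65
position: [0.5017, -0.178, 0.1535]
tool_rot: [2.561, 1.819, 0.001]
ft_force: [-2.8, 0.8, -1.4]
grip_width: 0.27
grip_force: 40.0
```

```bash
python3 st.py
```

```text
jig x,y mm -0.64 -0.4 z 0.1535 F jigx,y,z -2.91 -0.12 -1.45 M [-0.04  0.94  0.03]
t 13.65 pos [ 0.5017 -0.178   0.1535] f [-2.8  0.8 -1.4] w 0.27 travel [0.0004 0.0006 0.    ] turn [ 0.05 -0.02 -0.12]
```

>>> step_arm:
  commands:
    - {"travel":[0,-0.0007,0],"turn":[0,0,0]}
    - {"travel":[0,-0.0015,0],"turn":[0,0,0]}
    - {"travel":[0,-0.0015,0],"turn":[0,0,0]}
    - {"travel":[0,-0.0015,0],"turn":[0,0,0]}

```text
time: 14.05
position: [0.5009, -0.1776, 0.1539]
tool_rot: [2.56, 1.819, 0.003]
ft_force: [0.6, -1.3, -0.9]
grip_width: 0.272
grip_force: 40.0
```

```bash
python3 st.py
```

```text
jig x,y mm -1.46 -0.28 z 0.1539 F jigx,y,z 1.03 -1.04 -0.88 M [-0.24  0.03 -0.  ]
t 14.05 pos [ 0.5009 -0.1776  0.1539] f [ 0.6 -1.3 -0.9] w 0.272 travel [0.0003 0.0015 0.    ] turn [ 0.14 -0.03 -0.11]
```

>>> step_arm:
  commands:
    - {"travel":[0,0,0.002],"turn":[0,0,0]}
    - {"travel":[0,0,0.004],"turn":[0,0,0]}
    - {"travel":[0,0,0.006],"turn":[0,0,0]}
    - {"travel":[0,0,0.006],"turn":[0,0,0]}

```text
time: 14.45
position: [0.501, -0.1777, 0.1478]
tool_rot: [2.56, 1.818, 0.003]
ft_force: [2.4, 0.1, 2.4]
grip_width: 0.267
grip_force: 40.0
```

```bash
python3 st.py
```

```text
jig x,y mm -1.34 -0.41 z 0.1478 F jigx,y,z 2.23 0.93 2.4 M [-0.31 -0.65  0.  ]
t 14.45 pos [ 0.501  -0.1777  0.1478] f [2.4 0.1 2.4] w 0.267 travel [0.0004 0.0013 0.    ] turn [ 0.15 -0.02 -0.12]
```

>>> step_arm:
  commands:
    - {"travel":[0,0,0.002],"turn":[0,0,0]}
    - {"travel":[0,0,0.004],"turn":[0,0,0]}
    - {"travel":[0,0,0.004],"turn":[0,0,0]}
    - {"travel":[0,0,0.004],"turn":[0,0,0]}

```text
time: 14.85
position: [0.501, -0.1778, 0.1439]
tool_rot: [2.559, 1.818, 0.003]
ft_force: [3.6, -0.9, 4.3]
grip_width: 0.272
grip_force: 40.0
```

```bash
python3 st.py
```

```text
jig x,y mm -1.29 -0.46 z 0.1439 F jigx,y,z 3.72 0.29 4.33 M [-0.46 -1.01  0.01]
t 14.85 pos [ 0.501  -0.1778  0.1439] f [ 3.6 -0.9  4.3] w 0.272 travel [0.0005 0.0013 0.    ] turn [ 0.16 -0.01 -0.12]
```

>>> step_arm:
  commands:
    - {"travel":[0,0.0007,0.001],"turn":[0,0,0]}
    - {"travel":[0,0.0012,0.002],"turn":[0,0,0]}
    - {"travel":[0,0.0012,0.003],"turn":[0,0,0]}
    - {"travel":[0,0.0012,0.003],"turn":[0,0,0]}

```text
time: 15.25
position: [0.5014, -0.178, 0.1409]
tool_rot: [2.561, 1.819, 0.001]
ft_force: [2.1, -0.7, 5.9]
grip_width: 0.271
grip_force: 40.0
```

```bash
python3 st.py
```

```text
jig x,y mm -0.85 -0.54 z 0.1409 F jigx,y,z 2.2 0.0 5.92 M [-0.38 -0.47  0.01]
t 15.25 pos [ 0.5014 -0.178   0.1409] f [ 2.1 -0.7  5.9] w 0.271 travel [0.0005 0.0009 0.    ] turn [ 0.05 -0.02 -0.13]
```

>>> step_arm:
  commands:
    - {"travel":[0,0.0006,0.0005],"turn":[0,0,0]}
    - {"travel":[0,0.001,0.001],"turn":[0,0,0]}
    - {"travel":[0,0.001,0.001],"turn":[0,0,0]}
    - {"travel":[0,0.001,0.001],"turn":[0,0,0]}

```text
time: 15.65
position: [0.5017, -0.1781, 0.1397]
tool_rot: [-2.561, -1.819, 0.0]
ft_force: [0.1, 0.5, 6.4]
grip_width: 0.272
grip_force: 40.0
```

```bash
python3 st.py; python3 - <<'E'
from h import *
S=ctrl.get_image('scene');W=ctrl.get_image('wrist')
cv2.imwrite('pics/c6.png',np.hstack([cv2.resize(W[60:240,170:350,::-1],(400,400),interpolation=cv2.INTER_CUBIC),cv2.resize(S[140:270,170:300,::-1],(400,400),interpolation=cv2.INTER_CUBIC)]))
E
```

```text
jig x,y mm -0.58 -0.55 z 0.1397 F jigx,y,z -0.1 0.54 6.38 M [-0.15 -0.14 -0.05]
t 15.65 pos [ 0.5017 -0.1781  0.1397] f [0.1 0.5 6.4] w 0.272 travel [ 0.0006  0.0006 -0.    ] turn [-0.04 -0.02 -0.13]
```

View pics/c6.png

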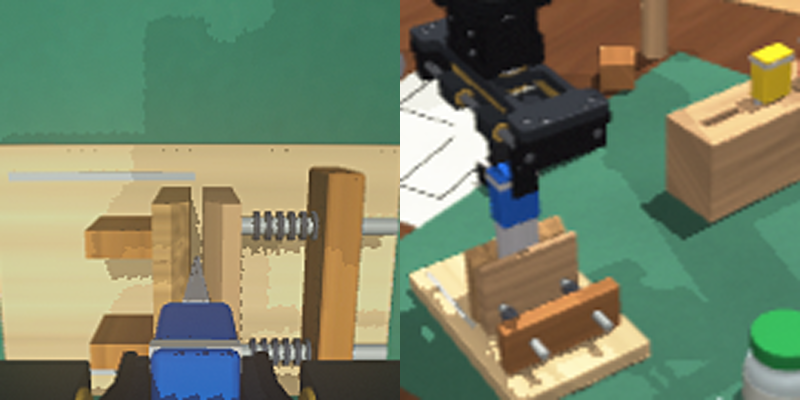

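The blade sits upright between both panels, well above the base (tip around z ≈ 40 mm). Lateral force is about 0 and drag about 7 N. Handing in.

```bash
python3 -c "
from bench import ctrl
print(ctrl.close_job())"
```

```text
the job is handed in; nothing more can be done
None
```

The red spacer hangs in the free rack slot, and the blue taper is still held upright between the panels with about 7 N of drag and the sprung panel pushed back an estimated 1 mm; the job was handed in at about 15.8 s of the 58 s allowed.

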